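# Shim the sampler tray level

### The job

The low corner of the water-sampler tray has sagged on its rubber mounts. Take the tapered wedge (not the flat packer), lay it flat on the bench with its thin end under the steel foot at that corner, and gently push it in until the bubble of the level on the tray sits between its two lines, without jacking the corner well past level. Then let go, leaving the wedge there, and do not lean on the tray or disturb anything else on the bench.

Things in the scene. Friction and masses are not known exactly. Their poses are not given: they have to be found in the camera images.
- sampler: The sampler: a white square tray, 240 mm a side, 16 mm thick, on three black rubber mounts fixed to the bench along one diagonal (its y axis). Origin on the bench under the tray's centre. Its -x axis points to the low corner, 170 mm from the origin; +x is the way to push the wedge in. The tray only rocks about y, its underside 34 mm up there. Jars on its +y half reach 150 mm above the bench.
- foot (a point): Point on the bench below the steel foot at the low corner, 150 mm from the sampler's origin; axes as the sampler's. The foot is a round bar, 12 mm thick, 44 mm long along y. It is screwed in or out: with the tray level its underside is 15 to 23 mm above the bench, now 6 to 9 mm lower, not measured. The mounts are springy: the load on the wedge grows from 0 to 4 N at first contact to 6 to 9 N at level.
- bubble (a joint): The level's pale bubble, 20 mm long: distance (m) of its middle from the vial's middle, + along the sampler's +x (the high side). 9 mm per degree of tilt. The two black lines stand 29 mm apart (inner edges), so the bubble lies between them within 4.5 mm either way. It settles in 0.3 s. Once the foot bears on the wedge, about 1.45 mm of push moves it back 1 mm.
- vial (a point): Middle of the level's vial, 69 mm above the bench when level; axes as the sampler's. The vial is 130 mm long along x and 18 mm wide.
- wedge_grip (a point): Centre of the upright grip block (30 mm long, 30 wide, 34 high) at the thick end of the tapered pale wooden wedge, 90 g, lying flat on the bench. +x points to its thin end, z up. From the block the taper, 120 mm long and 30 wide, falls from 28 mm thick to 4 mm at the thin end, 135 mm ahead of this point. Let go under load, friction holds it in place.
- wedge_tip (a point): Middle of the lower edge of the wedge's thin end, 135 mm ahead of the grip block's centre and at bench height when the wedge lies flat; axes as the wedge's.
- packer: Flat packer lying near the wedge, also pale wood: 150 mm x 30 mm x 20 mm, no taper and no grip block. Not needed. Origin at the centre of its underside, x along its length.
- bottle_a: White sample bottle, 60 mm diameter, 130 mm tall, blue cap. Bystander; origin under its centre.
- bottle_b: Amber sample bottle, 60 mm diameter, 130 mm tall. Bystander; origin under its centre.
- beaker: Glass beaker, 60 mm diameter, 60 mm tall. Bystander; origin under its centre.
- spanner: Steel spanner, 150 mm long, lying flat. Bystander.
- cap_tray: Low grey open tray, 100 mm x 120 mm x 30 mm. Bystander; origin under its centre.
- cap: Loose blue bottle cap, 36 mm diameter, 15 mm tall. Bystander; origin under its centre.
Things that resemble listed ones, but are neither listed nor needed, are in the scene too. What is shaped like the part that bears wedge_grip but turquoise or yellow is not meant.

How it is judged:
By the outcome, as a careful person would: the job done as asked, in the order asked, and still so for the second after the job is handed in, with the robot touching nothing.
It also fails if it takes over 51 s, if anything falls off the work surface, if the arm or the gripper's body presses on something with over 40 N, if the wrist force passes 120 N, or if a joint passes its speed limit or range.

### The arm

A 6-joint arm with a two-finger parallel gripper is mounted at the origin on the work surface. World frame = base frame: x ahead of the robot, y to its left, z up, the work surface at z = 0. Lengths are in mm, angles in rad, forces in N, time in s.
With the tool pointing down it reaches from about 325 to 900 mm from the base axis. Payload 6.1 kg.
Tool frame: the origin (TCP) lies at the very end of the fingers, on their centre line; the grasp point (between the pads) lies grasp_offset behind it (grasp_offset is the distance from the TCP to the grasp point, in mm); z points along the fingers, y is the direction in which the jaws open and shut (so a half turn about z gives the same grasp; the last joint's range is limited). The gripper opens to 87 mm and grips with 3 to 60 N. Pads are 19 mm wide; open, the fingers measure 117 mm over their backs; the gripper's body (75 mm by 190 mm) begins 51 mm behind the grasp point.
Start: joints at [-1.276, 0.22, 1.526, -0, 1.395, -0.126], TCP at [255.299, -570.472, 222.538] pointing down, gripper open.
Joint ranges: [-2.98, 2.98], [-0.91, 2.08], [0.09, 2.57], [-1.24, 4.39], [0.2, 2.65], [-2.68, 2.68]. Speed limits (rad/s): [2.57, 2.57, 3.01, 3.14, 3.14, 3.14].

### API

Orientations are given as a unit quaternion [w, x, y, z].
In Python, from bench import * gives the robot as it stands. The module is installed in compiled form; this text tells all that it offers.
- The arm moves only by the tool apply_moves, never from a script. Its argument "deltas" is one flat list of numbers, 7 for each row, row after row: the shift along the tool's x, y, z in m, then the turn, a rotation vector about the tool's x, y, z in degrees, then the opening, from 0 (shut) to 1 (fully open). A call has 1 to 12 rows; each row is the pose to reach, as a shift and turn from the pose commanded when the call began, along the tool's axes at that moment; what a row does not reach only later rows make up. A row lasts 1/8 s, in which the tool goes at most 62.5 mm and 10.7 degrees, less where a joint would pass 70% of its speed; a pose out of reach is approached as far as the arm can. A call with a gripper value outside its range is refused whole. The fingers move at their own pace and stop on an object; "newtons" is the grip in N (left out, the last holds). Time passes only in rows, so rows that repeat a pose let the fingers close. It gives the time, the measured TCP pose, the force and the opening at its end, in the units of the state.
- get_obs(): the state, without advancing time (a new reading comes with each control period).
- capture(name): name is "scene" or "top"; returns the picture (400x640x3 uint8, red, green, blue); there is no depth.
- get_calibration(name): a dict with "fov_y" (degrees; the focal length in pixels is half the picture's height over the tangent of half this angle, whatever the lens; pixels are square), "cx", "cy" (the principal point, pixels), "R" (3x3) and "t" (3): a world point X has camera coordinates R X + t. Camera axes: x right, y down, z forward; pixel columns grow to the right and rows downward; lengths in mm; the calibration is good to about 2 mm. A picture is of the moment at which its call begins. get_calibration takes no time and is no camera call.
- close_job(): hands the job in, once; it reports no verdict.
Trained networks look in the newest picture that a camera, given by its name, has taken for a name from the list of things; names that differ only in an ending like _2 or _b are one class to them, and where a whole thing is asked for, a point or a joint stands for the part that bears it (a point fixed in the world has none). Each returns a list of dicts, best first, with "confidence" (0 to 1); they miss things now and then, are a little off and sometimes report something else, mostly with a low value. They report only what shows in the picture. A call takes as long as a camera call. They do not tell look-alikes from the thing itself.
- look_for(camera, thing): "xyz" ([x, y, z] in mm, in the coordinates of the camera as it stood for that picture, good to about 4 mm: the middle of the surface that is visible of it).
- regions_of(camera, thing): "region" (400x640 bool, what is visible of it).
The state is a dict: "clock": time; "joint_pos": joint angles; "dq": joint speeds; "joint_torque": joint torques, N m; "tool_pos": TCP position; "eef_rot": TCP orientation; "wrist_force": force on the tool from outside, world axes, zero at the start; "wrist_torque": the same for the moment, N m; "width": finger opening in mm.
Only numpy, scipy, OpenCV 4.12 (cv2) and the standard library are available. Lean on these libraries where they do the work, as an engineer would, in place of code of your own. Each camera call takes 0.05 s, during which the arm holds its last target. There are 200 camera calls.

## Working session

There is one attempt and no reset: what is moved stays moved. The work goes in short steps, Python scripts to look and compute and a tool call to move; the robot and the scene stay as the last step left them, time stands still between calls to the robot, and variables do not carry over. Pictures are saved under pics/ and viewed, on a budget of 10 in all, crops included, one or two more only if the job needs it, and the job is handed in when it is done.

Besides the shell and the picture viewer there is one more tool, called after "Call:" as name(argument=value, ...) on one line, values as JSON. apply_moves: Moves the arm, as the interface text tells. Its arguments: {"type":"object","properties":{"deltas":{"type":"array","items":{"type":"number"}},"newtons":{"type":"number"}},"required":["deltas"]}

```bash
mkdir -p pics; cat > h.py <<'E'
from bench import *
import numpy as np, cv2
def cal(n):
    c=get_calibration(n); f=200/np.tan(np.radians(c["fov_y"])/2)
    return f,c["cx"],c["cy"],np.array(c["R"]),np.array(c["t"]).ravel()
def ray(n,u,v,z):
    f,cx,cy,R,t=cal(n); o=-R.T@t; d=R.T@np.array([(u-cx)/f,(v-cy)/f,1.])
    return o+d*(z-o[2])/d[2]
def proj(n,X):
    f,cx,cy,R,t=cal(n); p=R@np.array(X,float)+t
    return np.array([cx+f*p[0]/p[2],cy+f*p[1]/p[2]])
def world(n,p):
    f,cx,cy,R,t=cal(n); return R.T@(np.array(p)-t)
def save(n,name):
    im=capture(n); cv2.imwrite(f"pics/{name}.png",im[:,:,::-1]); return im
E
python3 - <<'E'
from h import *
for n in ("scene","top"):
    save(n,n+"0"); f,cx,cy,R,t=cal(n); print(n,f,cx,cy,(-R.T@t).round(),R.round(2).tolist())
    for th in ["sampler","bubble","wedge_grip","wedge_tip","packer","foot","vial"]:
        print(th,[(world(n,d["xyz"]).round(1).tolist(),round(d["confidence"],2)) for d in look_for(n,th)[:4]])
print(get_obs())
E
```

```text
scene 445.2774489828705 317.0189090540945 200.80131159729666 [1177. -162.  814.] [[0.04, 1.0, 0.0], [0.75, -0.02, -0.67], [-0.66, 0.03, -0.75]]
sampler [([570.7, 231.7, 54.4], 0.97)]
bubble []
wedge_grip [([601.5, -318.4, 18.6], 0.8), ([428.8, -506.0, 15.8], 0.71), ([751.8, -403.5, 18.4], 0.66)]
wedge_tip [([595.5, -316.2, 14.8], 0.83), ([753.0, -401.8, 13.9], 0.75), ([427.6, -509.0, 18.3], 0.62)]
packer [([453.5, -314.7, 21.2], 0.89)]
foot [([573.1, 231.7, 54.2], 0.81)]
vial [([574.0, 227.3, 52.4], 0.65)]
top 448.42024283346893 312.45862540741535 200.70952981183103 [ 447. -160. 1122.] [[-0.02, -1.0, -0.01], [-1.0, 0.02, -0.07], [0.07, 0.01, -1.0]]
sampler [([553.4, 221.8, 50.5], 0.81)]
bubble [([569.3, 257.0, 67.4], 0.39)]
wedge_grip [([417.4, -511.7, 18.7], 0.88), ([747.1, -404.8, 17.6], 0.73), ([591.4, -310.9, 19.9], 0.61), ([749.0, -69.3, 4.5], 0.2)]
wedge_tip [([744.9, -407.4, 14.4], 0.82), ([594.9, -309.9, 22.3], 0.76), ([418.4, -511.4, 20.6], 0.76)]
packer [([451.5, -315.5, 21.6], 0.96)]
foot [([551.0, 223.0, 52.1], 0.77)]
vial [([557.0, 227.8, 55.3], 0.96)]
{'clock': 0.8, 'joint_pos': array([-1.27611638e+00,  2.20397095e-01,  1.52649840e+00, -1.97304347e-07,
        1.39470445e+00, -1.26094058e-01]), 'dq': array([ 0.00158476,  0.00094638,  0.00010589,  0.00122362, -0.00019998,
        0.00137965]), 'joint_torque': array([-1.36994720e-03, -4.94511473e+01, -3.87685275e+01,  6.99175824e-02,
        4.67004336e-02, -7.58563601e-06]), 'tool_pos': array([ 255.28942111, -570.47555417,  222.54028867]), 'eef_rot': array([-3.62775407e-06,  9.77950163e-01,  2.08838402e-01, -4.03993012e-07]), 'wrist_force': array([-0.20585467,  0.25257304,  0.01335832]), 'wrist_torque': array([ 0.02048156, -0.00111092,  0.00031002]), 'width': 86.99492376329235}
```

View pics/scene0.png

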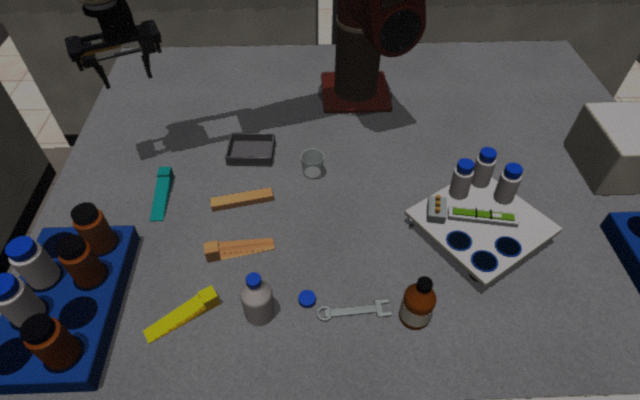

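View pics/top0.png

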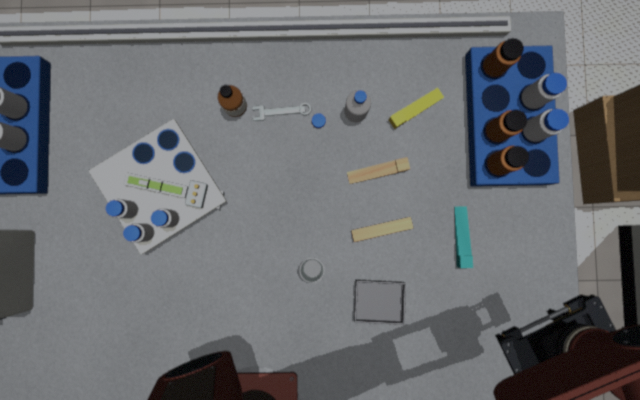

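```bash
python3 - <<'E'
from h import *
t=cv2.imread("pics/top0.png"); s=cv2.imread("pics/scene0.png")
a=cv2.resize(t[110:260,80:240],None,fx=2.5,fy=2.5,interpolation=3)  # 400x375
b=cv2.resize(s[180:290,400:570],(400,259),interpolation=3)
c=cv2.resize(t[150:190,340:420],(400,200),interpolation=3)
d=cv2.resize(s[230:270,200:280],(400,200),interpolation=3)
m=np.zeros((580,800,3),np.uint8); m[:375,:400]=a; m[:259,400:]=b; m[375:575,:400]=c; m[375:575,400:]=d
cv2.imwrite("pics/mos.png",m)
for n in ("scene","top"):
    capture(n)
    for d in regions_of(n,"wedge_grip"):
        r=d["region"]; v,u=np.nonzero(r); im=capture(n)
        print(n,round(d["confidence"],2),u.mean().round(1),v.mean().round(1),r.sum(),cv2.minAreaRect(np.c_[u,v].astype(np.float32)),im[r].mean(0).round())
    for d in regions_of(n,"sampler")[:1]:
        r=d["region"].astype(np.uint8); cs=max(cv2.findContours(r,0,2)[0],key=cv2.contourArea); print(cv2.approxPolyDP(cv2.convexHull(cs),4,True).reshape(-1,2).tolist())
E
```

```text
scene 0.98 183.2 313.6 1458 ((181.65380859375, 315.73077392578125), (20.801258087158203, 82.92768096923828), 56.3099365234375) [138. 131.  23.]
scene 0.92 161.9 192.7 784 ((162.45945739746094, 193.24325561523438), (16.111101150512695, 56.224456787109375), 9.462322235107422) [ 24. 101.  98.]
scene 0.78 235.8 248.0 1166 ((239.1239013671875, 249.53575134277344), (21.104877471923828, 70.22724151611328), 87.66268920898438) [137. 102.  68.]
scene 0.47 257.4 299.8 1394 ((257.0599670410156, 298.41998291015625), (54.02295684814453, 31.961227416992188), 81.8698959350586) [80. 81. 90.]
[[492, 147], [522, 165], [562, 229], [483, 285], [411, 226], [405, 212], [461, 158]]
top 0.78 462.4 238.4 903 ((462.93359375, 236.57284545898438), (61.538124084472656, 16.493797302246094), 87.33700561523438) [ 60. 132. 132.]
top 0.73 415.3 107.6 772 ((415.65728759765625, 107.15172576904297), (13.885973930358887, 59.88988494873047), 57.9946174621582) [151. 152.  76.]
top 0.62 378.3 170.1 831 ((377.9196472167969, 170.26156616210938), (14.519951820373535, 62.31031036376953), 75.46554565429688) [152. 137. 108.]
[[174, 119], [223, 191], [225, 202], [141, 253], [106, 212], [90, 170]]
```

View pics/mos.png

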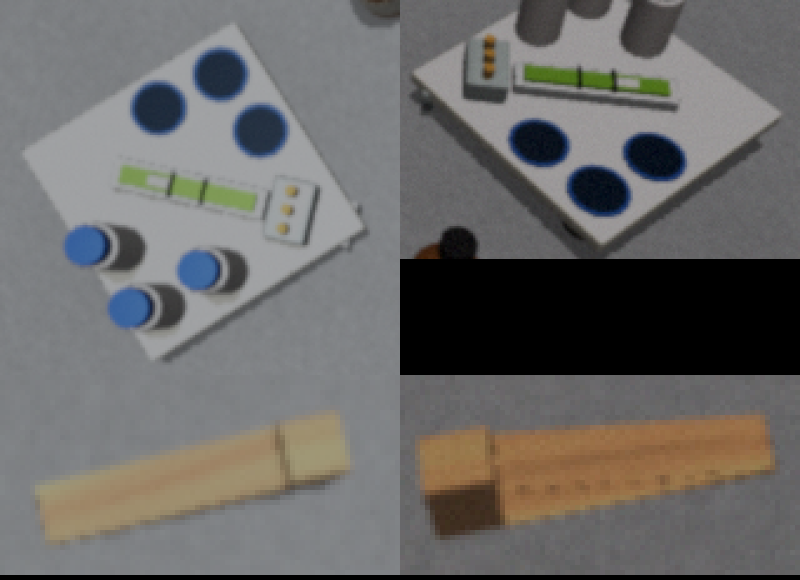

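```bash
cat > fit.py <<'E'
from h import *
from scipy.optimize import least_squares as ls
def pt(x,y,th,p): c,s=np.cos(th),np.sin(th); return [x+c*p[0]-s*p[1],y+s*p[0]+c*p[1],p[2]]
def fit(obs,x0):
    g=lambda q:np.ravel([proj(n,pt(*q[:3],P))-uv for n,P,uv in obs])
    r=ls(g,x0,loss="soft_l1"); print(r.x.round(3),r.fun.reshape(-1,2).round(1).tolist()); return r.x
E
python3 - <<'E'
from fit import *
D=169.7
# tray tilt ~ 3deg
for tilt in (2.3,2.8,3.3):
    dz=D*np.sin(np.radians(tilt))
    fit([("top",(0,-D,50),(173.6,119.6)),("top",(D,0,50+dz),(89.6,171.2)),("top",(-D,0,50-dz),(226.4,201.6)),("top",(0,D,50),(142,254)),
     ("scene",(-D,0,50-dz),(405.1,210.6)),("scene",(D,0,50+dz),(561.5,228.9)),("scene",(0,-D,50),(485,282.9))],[560,230,1.4])
g=135
w=fit([("top",(g,-15,4),(347.6,172.4)),("top",(g,15,4),(349.6,183.6)),("top",(-15,-15,34),(407.6,157.4)),("top",(-15,15,34),(410,169)),
("top",(15,-15,34),(395.6,160.6)),("top",(15,15,34),(397.6,172.6)),
("scene",(g,15,4),(273,238)),("scene",(g,-15,2),(274.6,249)),("scene",(-15,15,34),(203.6,242.4)),("scene",(-15,-15,34),(205,252))],[595,-330,1.4])
print(pt(*w,(g,0,0)))
for n,a in(("bottle_a",0),("bottle_b",0),("cap",0),("spanner",0),("beaker",0),("cap_tray",0)):
    capture("top"); print(n,[(world("top",d["xyz"]).round(),round(d["confidence"],2)) for d in look_for("top",n)[:2]])
E
```

```text
[560.852 226.11    1.345] [[-0.4, -1.9], [-1.7, -0.4], [-0.1, -1.4], [-1.0, 0.7], [-2.4, -1.5], [-0.4, -1.1], [-0.8, 0.4]]
[560.735 226.023   1.345] [[-0.4, -1.9], [-2.0, -0.5], [0.0, -1.3], [-1.0, 0.8], [-2.5, -1.1], [-0.1, -1.6], [-0.9, 0.4]]
[560.549 225.936   1.345] [[-0.3, -1.8], [-2.2, -0.5], [0.2, -1.1], [-1.0, 0.9], [-2.7, -0.8], [0.1, -2.0], [-0.9, 0.3]]
[ 603.088 -368.257    8.043] [[-1.5, -0.8], [-1.0, -0.3], [-0.6, 0.0], [-0.3, 0.4], [-0.6, -0.7], [0.1, -0.7], [-0.9, -1.0], [-0.3, -1.0], [-0.9, -1.5], [-1.5, -0.0]]
[np.float64(577.6632838793839), np.float64(-235.67262557605022), 0]
bottle_a [(array([755.,  34.,  88.]), 0.93), (array([ 735., -258.,   93.]), 0.87)]
bottle_b [(array([ 736., -252.,   93.]), 0.76), (array([757.,  33.,  87.]), 0.69)]
cap [(array([ 723., -166.,   16.]), 0.7)]
spanner [(array([751., -64.,   6.]), 0.7)]
beaker [(array([ 352., -140.,   11.]), 0.63)]
cap_tray [(array([ 270., -312.,    3.]), 0.82)]
```

```bash
cat >> h.py <<'E'
from scipy.spatial.transform import Rotation as Ro
def delta(x,y,z,yaw):
    """shift (m) and turn (deg) in tool axes to a tool-down pose with tool x at yaw"""
    o=get_obs(); w,*v=o["eef_rot"]; A=Ro.from_quat([*v,w])
    B=Ro.from_euler("z",yaw)*Ro.from_euler("x",np.pi)
    d=A.inv().apply(np.array([x,y,z])-o["tool_pos"])/1000
    print("d",d.round(4),"rv",np.degrees((A.inv()*B).as_rotvec()).round(2),"yaw",np.degrees(np.arctan2(*A.apply([1,0,0])[[1,0]])).round(2))
E
python3 - <<'E'
from h import *
import bench
print([n for n in dir(bench) if n[0]!="_"]); print(getattr(bench,"grasp_offset",None))
delta(603,-368,222,1.760)
E
```

```text
['Unreachable', 'capture', 'close_job', 'get_calibration', 'get_obs', 'grasp_offset', 'look_for', 'regions_of']
18.700000000000003
d [ 0.4001 -0.0428  0.0005] rv [ -0.     0.   -76.73] yaw 24.11
```

Call:
apply_moves(deltas=[0.06, -0.006, 0, 0, 0, -10.5, 1, 0.12, -0.012, 0, 0, 0, -21, 1, 0.18, -0.018, 0, 0, 0, -31.5, 1, 0.24, -0.024, 0, 0, 0, -42, 1, 0.3, -0.03, 0, 0, 0, -52.5, 1, 0.36, -0.037, 0, 0, 0, -63, 1, 0.4, -0.043, 0, 0, 0, -73, 1, 0.4, -0.043, 0.05, 0, 0, -76.7, 1, 0.4, -0.043, 0.1, 0, 0, -76.7, 1, 0.4, -0.043, 0.14, 0, 0, -76.7, 1, 0.4, -0.043, 0.16, 0, 0, -76.7, 1, 0.4, -0.043, 0.16, 0, 0, -76.7, 1], newtons=25)

```text
clock: 3.55
tool_pos: [602.0, -367.2, 61.0]
eef_rot: [-0.002, 0.637, 0.771, -0.0]
wrist_force: [-0.5, 0.1, 0.7]
width: 86.9
```

```bash
python3 - <<'E'
from h import *
s=save("scene","s1"); t=save("top","t1")
m=np.vstack([cv2.resize(s[160:310,150:350],(800,600))[:300*2:2,::2],cv2.resize(t[90:240,310:510],(400,300))])
cv2.imwrite("pics/m1.png",m[:,:,::-1]); delta(603,-368,4,1.760); print(get_obs()["tool_pos"])
E
```

```text
d [ 0.001  -0.0009  0.0605] rv [ 0.11  0.12 -0.04] yaw 100.8
[ 603.91036562 -368.71989499   64.53161948]
```

View pics/m1.png

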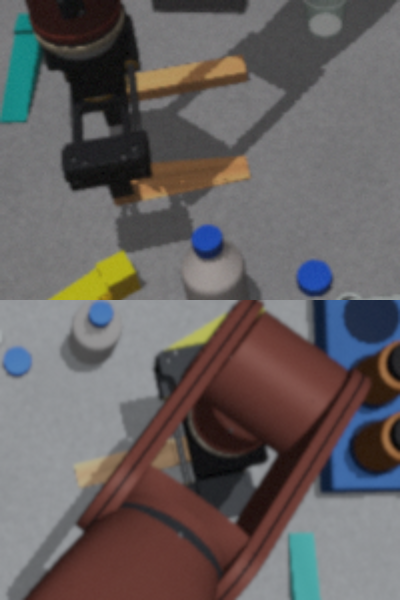

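Call:
apply_moves(deltas=[0, 0, 0.03, 0, 0, 0, 1, 0, 0, 0.05, 0, 0, 0, 1, 0, 0, 0.0575, 0, 0, 0, 1, 0, 0, 0.0575, 0, 0, 0, 0, 0, 0, 0.0575, 0, 0, 0, 0, 0, 0, 0.0575, 0, 0, 0, 0, 0, 0, 0.0575, 0, 0, 0, 0, 0, 0, 0.0575, 0, 0, 0, 0], newtons=25)

```text
clock: 4.65
tool_pos: [602.9, -367.9, 5.3]
eef_rot: [0.0, 0.637, 0.771, 0.0]
wrist_force: [-0.1, 1.2, -0.4]
width: 44.9
```

Call:
apply_moves(deltas=[0, 0, 0, 0, 0, 0, 0, 0, 0, 0, 0, 0, 0, 0, 0, 0, 0, 0, 0, 0, 0, 0, 0, 0, 0, 0, 0, 0])

```text
clock: 5.15
tool_pos: [602.9, -367.8, 5.0]
eef_rot: [0.0, 0.637, 0.771, 0.0]
wrist_force: [-0.3, 1.1, -0.6]
width: 29.5
```

```bash
python3 - <<'E'
from h import *
o=get_obs();print(o["width"],o["tool_pos"],o["wrist_force"])
# target: wedge tip 30 mm short of the foot, TCP 165 mm behind foot, raised
ux=np.array([np.cos(1.345),np.sin(1.345)]); F=np.array([560.7,226])-150*ux
p=F-ux*(135+30); print(F,p); delta(*p,5,1.345); print(ux)
E
```

```text
29.482796381964715 [ 602.88576392 -367.83141832    5.04579567] [-0.26741507  1.07338902 -0.60680735]
[527.1176181   79.80758013] [490.17699802 -81.00408172]
d [ 0.3029 -0.0569  0.    ] rv [1.000e-02 0.000e+00 2.375e+01] yaw 100.81
[0.22388255 0.97461613]
```

Call:
apply_moves(deltas=[0, 0, -0.05, 0, 0, 0, 0, 0, 0, -0.1, 0, 0, 0, 0, 0.04, -0.02, -0.12, 0, 0, 4, 0, 0.09, -0.035, -0.12, 0, 0, 10, 0, 0.145, -0.05, -0.12, 0, 0, 16, 0, 0.2, -0.065, -0.12, 0, 0, 22, 0, 0.25, -0.069, -0.11, 0, 0, 23.7, 0, 0.275, -0.069, -0.07, 0, 0, 23.7, 0, 0.275, -0.069, -0.03, 0, 0, 23.7, 0, 0.275, -0.069, -0.01, 0, 0, 23.7, 0, 0.275, -0.069, -0.005, 0, 0, 23.7, 0, 0.275, -0.069, -0.005, 0, 0, 23.7, 0])

```text
clock: 6.65
tool_pos: [483.7, -110.8, 10.4]
eef_rot: [0.0, 0.782, 0.623, 0.0]
wrist_force: [0.6, -0.5, -0.4]
width: 29.7
```

```bash
python3 - <<'E'
from h import *
s=save("scene","s2"); t=save("top","t2")
m=np.hstack([cv2.resize(s[150:300,310:510],(800,600),interpolation=cv2.INTER_CUBIC)[::1,:400],cv2.resize(t[110:260,170:300],(400,462),interpolation=cv2.INTER_CUBIC)[:,:].copy() if 0 else cv2.resize(t[120:270,190:290],(400,600),interpolation=cv2.INTER_CUBIC)])
cv2.imwrite("pics/m2.png",m[:,:,::-1]); o=get_obs(); print(o["tool_pos"],o["wrist_force"],o["width"])
E
```

```text
[ 484.4418177  -111.15899165   11.15374552] [-1.25131752 -0.36132285  0.11851299] 29.821829999472858
```

View pics/m2.png

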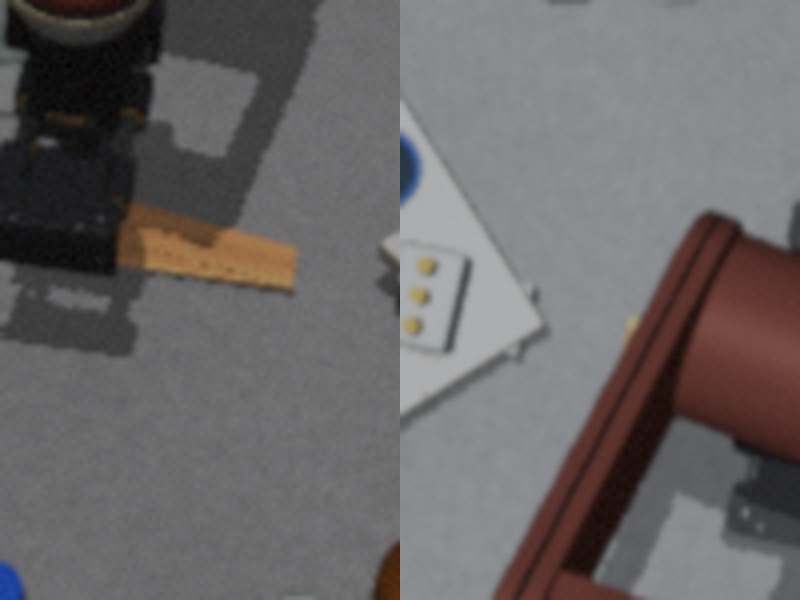

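```bash
python3 - <<'E'
from h import *
print("obs 384.2,211.7 / 383.2,222.7:",proj("scene",(499.9,24.1,10)),proj("scene",(529.1,17.3,8)))
print("top obs 247.5,199 (yellow sliver ~):",proj("top",(499.9,24.1,10)),proj("top",(529.1,17.3,10)))
for a,b in ((385-400,245),(382-400,245)): pass
F=np.array([527.1,79.8]); uy=np.array([-.9746,.2239])
for z in (9,15,21): print(z,[proj("top",(*(F+s*22*uy),z)).round(1) for s in(-1,1)], [proj("scene",(*(F+s*22*uy),z)).round(1) for s in(-1,1)])
E
```

```text
obs 384.2,211.7 / 383.2,222.7: [383.72326086 211.24037629] [382.41945474 221.41653874]
top obs 247.5,199 (yellow sliver ~): [243.71982117 210.09924707] [246.36814531 198.34437948]
9 [array([223.4, 191. ]), array([219.5, 208.2])] [array([408.5, 227.1]), array([409.5, 212.7])]
15 [array([222.9, 190.8]), array([219. , 208.1])] [array([408.9, 225.4]), array([409.9, 211.1])]
21 [array([222.4, 190.6]), array([218.4, 208. ])] [array([409.3, 223.8]), array([410.3, 209.4])]
```

Call:
apply_moves(deltas=[0, 0, 0.003, 0, 0, 0, 0, 0, 0, 0.005, 0, 0, 0, 0, 0, 0, 0.005, 0, 0, 0, 0, 0.015, 0, 0.005, 0, 0, 0, 0, 0.03, 0, 0.005, 0, 0, 0, 0, 0.045, 0, 0.005, 0, 0, 0, 0, 0.055, 0, 0.005, 0, 0, 0, 0, 0.055, 0, 0.005, 0, 0, 0, 0])

```text
clock: 7.75
tool_pos: [495.9, -56.0, 5.0]
eef_rot: [-0.0, 0.781, 0.624, 0.0]
wrist_force: [0.5, -0.0, -1.0]
width: 30.0
```

```bash
cat > bub.py <<'E'
from fit import *
S=(560.7,226,1.345)
def prof(n,im,tilt=0,w=0):
    xs=np.arange(-70,71,1.); out=[]
    for yy in (-4,0,4):
        uv=np.array([proj(n,pt(*S,(x,yy+w,72+x*np.sin(np.radians(tilt))))) for x in xs],np.float32)
        out.append(cv2.remap(im,uv[None,:,0],uv[None,:,1],cv2.INTER_LINEAR)[0].astype(float))
    return xs,np.mean(out,0)
E
python3 - <<'E'
from bub import *
o=get_obs(); print(o["tool_pos"],o["wrist_force"],o["width"])
for n in("scene","top"):
    im=save(n,n+"3")
    uv=[proj(n,pt(*S,(x,y,72))).round(1).tolist() for x,y in((-65,0),(65,0),(0,-9),(0,9))]; print(n,uv)
    xs,p=prof(n,im,2.8)
    for a,b in list(zip(xs,p))[::4]: print(int(a),b.astype(int).tolist(),end=" ")
    print()
s=cv2.imread("pics/scene3.png");t=cv2.imread("pics/top3.png")
cv2.imwrite("pics/m3.png",np.hstack([cv2.resize(s[180:255,390:540],(400,200),interpolation=3),cv2.resize(t[150:225,110:260],(400,200),interpolation=3)]))
E
```

```text
[495.92942099 -56.01838009   5.03321173] [ 0.53831968 -0.01529885 -0.97359602] 30.047053188211102
scene [[452.3, 207.4], [513.4, 216.1], [482.8, 214.9], [482.4, 208.7]]
-70 [153, 153, 152] -66 [141, 145, 136] -62 [95, 119, 62] -58 [93, 123, 51] -54 [95, 125, 54] -50 [96, 125, 54] -46 [95, 124, 53] -42 [94, 123, 50] -38 [95, 124, 51] -34 [97, 126, 56] -30 [95, 125, 53] -26 [93, 123, 51] -22 [95, 124, 51] -18 [87, 116, 46] -14 [43, 55, 26] -10 [88, 115, 49] -6 [95, 124, 52] -2 [92, 122, 47] 2 [94, 124, 50] 6 [95, 125, 53] 10 [95, 124, 53] 14 [69, 94, 36] 18 [72, 75, 63] 22 [141, 146, 129] 26 [143, 148, 132] 30 [143, 148, 133] 34 [143, 148, 130] 38 [131, 141, 112] 42 [97, 126, 55] 46 [95, 124, 50] 50 [93, 124, 52] 54 [93, 123, 48] 58 [93, 123, 48] 62 [97, 126, 56] 66 [141, 147, 128] 70 [157, 154, 155] 
top [[180.7, 190.3], [127.4, 179.0], [154.8, 181.0], [153.1, 188.4]]
-70 [168, 170, 170] -66 [138, 154, 122] -62 [138, 165, 97] -58 [139, 167, 97] -54 [139, 167, 97] -50 [139, 167, 97] -46 [139, 166, 97] -42 [138, 166, 96] -38 [138, 166, 96] -34 [138, 166, 95] -30 [138, 165, 95] -26 [138, 166, 96] -22 [135, 163, 93] -18 [100, 124, 68] -14 [106, 130, 72] -10 [135, 163, 93] -6 [136, 164, 94] -2 [136, 164, 94] 2 [136, 164, 93] 6 [135, 164, 93] 10 [129, 157, 88] 14 [89, 104, 68] 18 [142, 146, 139] 22 [164, 169, 161] 26 [164, 169, 161] 30 [163, 168, 160] 34 [162, 168, 158] 38 [145, 165, 120] 42 [133, 162, 92] 46 [133, 161, 91] 50 [133, 162, 91] 54 [133, 161, 90] 58 [132, 161, 91] 62 [144, 165, 118] 66 [168, 172, 169] 70 [169, 171, 173]
```

View pics/m3.png

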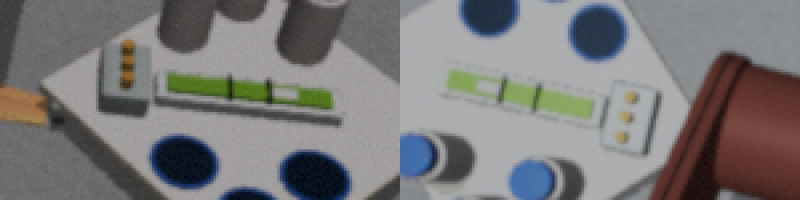

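Call:
apply_moves(deltas=[0.003, 0, 0, 0, 0, 0, 0, 0.006, 0, 0, 0, 0, 0, 0, 0.009, 0, 0, 0, 0, 0, 0, 0.012, 0, 0, 0, 0, 0, 0, 0.015, 0, 0, 0, 0, 0, 0, 0.018, 0, 0, 0, 0, 0, 0, 0.021, 0, 0, 0, 0, 0, 0, 0.024, 0, 0, 0, 0, 0, 0, 0.027, 0, 0, 0, 0, 0, 0, 0.03, 0, 0, 0, 0, 0, 0, 0.03, 0, 0, 0, 0, 0, 0, 0.03, 0, 0, 0, 0, 0, 0])

```text
clock: 9.35
tool_pos: [502.4, -27.7, 5.0]
eef_rot: [-0.0, 0.782, 0.623, -0.0]
wrist_force: [0.5, -0.2, -0.6]
width: 29.7
```

```bash
cat >> bub.py <<'E'
def bubble(n,im,tilt):
    xs,p=prof(n,im,tilt); k=np.abs(xs)<63; xs,p=xs[k],p[k]
    r=p[:,2]/p[:,1]; g=p[:,1]/np.median(p[:,1])
    pale=(r>(np.median(r)+.87)/2)&(abs(xs)<61); dark=g<.75
    px=xs[pale]; dx=xs[dark]
    l=[c.mean().round(1) for c in np.split(dx,np.nonzero(np.diff(dx)>3)[0]+1)] if len(dx) else []
    return (px.min(),px.max(),px.mean().round(1)) if len(px) else None,l
def report(tag,tilt):
    for n in("scene","top"): print(n,*bubble(n,save(n,n+tag),tilt))
    o=get_obs(); print(o["clock"],o["tool_pos"].round(1),"F",o["wrist_force"].round(2),o["width"].round(1))
E
python3 - <<'E'
from bub import *
for n in("scene","top"): print(bubble(n,cv2.imread(f"pics/{n}3.png")[:,:,::-1].copy(),2.8))
report("4",2.8)
E
```

```text
((np.float64(17.0), np.float64(39.0), np.float64(28.0)), [np.float64(-14.0), np.float64(16.5)])
((np.float64(15.0), np.float64(38.0), np.float64(26.5)), [np.float64(-16.0), np.float64(14.5)])
scene (np.float64(17.0), np.float64(39.0), np.float64(28.0)) [np.float64(-14.0), np.float64(16.5)]
top (np.float64(15.0), np.float64(38.0), np.float64(26.5)) [np.float64(-16.0), np.float64(14.5)]Traceback (most recent call last):
  File "<stdin>", line 3, in <module>
  File "bub.py", line 18, in report
    o=get_obs(); print(o["clock"],o["tool_pos"].round(1),"F",o["wrist_force"].round(2),o["width"].round(1))
                                                                                       ^^^^^^^^^^^^^^^^
AttributeError: 'float' object has no attribute 'round'
```

Call:
apply_moves(deltas=[0.002, 0, 0, 0, 0, 0, 0, 0.004, 0, 0, 0, 0, 0, 0, 0.006, 0, 0, 0, 0, 0, 0, 0.008, 0, 0, 0, 0, 0, 0, 0.01, 0, 0, 0, 0, 0, 0, 0.012, 0, 0, 0, 0, 0, 0, 0.014, 0, 0, 0, 0, 0, 0, 0.016, 0, 0, 0, 0, 0, 0, 0.018, 0, 0, 0, 0, 0, 0, 0.02, 0, 0, 0, 0, 0, 0, 0.02, 0, 0, 0, 0, 0, 0, 0.02, 0, 0, 0, 0, 0, 0])

```text
clock: 10.95
tool_pos: [506.8, -8.7, 5.0]
eef_rot: [0.0, 0.782, 0.623, -0.0]
wrist_force: [-2.0, -4.7, -1.4]
width: 29.4
```

```bash
sed -i 's/,o\["width"\].round(1)/,round(o["width"],1)/' bub.py; python3 -c "
from bub import *
report('5',2.8)"
```

```text
scene (np.float64(17.0), np.float64(38.0), np.float64(27.5)) [np.float64(-14.0), np.float64(16.0)]
top (np.float64(15.0), np.float64(37.0), np.float64(26.0)) [np.float64(-16.0), np.float64(14.5)]
11.05 [506.8  -8.6   5. ] F [-1.91 -5.4  -0.92] 29.9
```

Call:
apply_moves(deltas=[0.002, 0, 0, 0, 0, 0, 0, 0.004, 0, 0, 0, 0, 0, 0, 0.006, 0, 0, 0, 0, 0, 0, 0.008, 0, 0, 0, 0, 0, 0, 0.01, 0, 0, 0, 0, 0, 0, 0.012, 0, 0, 0, 0, 0, 0, 0.014, 0, 0, 0, 0, 0, 0, 0.016, 0, 0, 0, 0, 0, 0, 0.018, 0, 0, 0, 0, 0, 0, 0.02, 0, 0, 0, 0, 0, 0, 0.02, 0, 0, 0, 0, 0, 0, 0.02, 0, 0, 0, 0, 0, 0])

```text
clock: 12.55
tool_pos: [511.1, 9.9, 5.0]
eef_rot: [0.001, 0.782, 0.623, -0.001]
wrist_force: [-3.2, -9.3, -0.5]
width: 29.9
```

```bash
python3 -c "
from bub import *
report('6',1.4)"
```

```text
scene (np.float64(5.0), np.float64(26.0), np.float64(15.5)) [np.float64(-14.0), np.float64(17.5)]
top (np.float64(-60.0), np.float64(24.0), np.float64(-3.5)) [np.float64(-56.5), np.float64(-15.5)]
12.65 [511.1   9.9   5. ] F [-2.03 -8.95  0.2 ] 30.1
```

Call:
apply_moves(deltas=[0.002, 0, 0, 0, 0, 0, 0, 0.004, 0, 0, 0, 0, 0, 0, 0.006, 0, 0, 0, 0, 0, 0, 0.008, 0, 0, 0, 0, 0, 0, 0.01, 0, 0, 0, 0, 0, 0, 0.012, 0, 0, 0, 0, 0, 0, 0.014, 0, 0, 0, 0, 0, 0, 0.016, 0, 0, 0, 0, 0, 0, 0.018, 0, 0, 0, 0, 0, 0, 0.018, 0, 0, 0, 0, 0, 0, 0.018, 0, 0, 0, 0, 0, 0])

```text
clock: 14.02
tool_pos: [514.9, 26.2, 5.0]
eef_rot: [0.001, 0.782, 0.623, -0.002]
wrist_force: [-2.7, -15.6, 0.4]
width: 29.7
```

```bash
python3 -c "
from bub import *
report('7',0.2)
s=cv2.imread('pics/scene7.png');t=cv2.imread('pics/top7.png')
cv2.imwrite('pics/m7.png',np.hstack([cv2.resize(s[165:265,380:530],(600,400),interpolation=3),cv2.resize(t[150:250,110:160],(200,400),interpolation=3)]))"
```

```text
scene (np.float64(-6.0), np.float64(17.0), np.float64(5.5)) [np.float64(-12.5), np.float64(18.5)]
top (np.float64(-60.0), np.float64(15.0), np.float64(-23.8)) [np.float64(-44.5), np.float64(-14.5), np.float64(16.5)]
14.125 [514.9  26.2   5. ] F [ -4.25 -15.35   0.29] 29.8
```

View pics/m7.png

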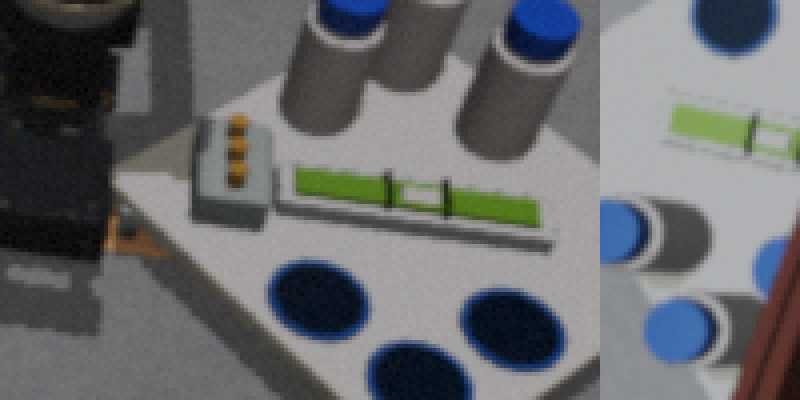

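Call:
apply_moves(deltas=[0.001, 0, 0, 0, 0, 0, 0, 0.002, 0, 0, 0, 0, 0, 0, 0.003, 0, 0, 0, 0, 0, 0, 0.003, 0, 0, 0, 0, 0, 0, 0.003, 0, 0, 0, 0, 0, 0, 0.003, 0, 0, 0, 0, 0, 0])

```text
clock: 14.88
tool_pos: [515.5, 28.7, 5.0]
eef_rot: [0.001, 0.782, 0.623, -0.002]
wrist_force: [-4.2, -18.0, 1.5]
width: 30.0
```

```bash
python3 -c "
from bub import *
report('8',0)"
```

```text
scene (np.float64(-7.0), np.float64(14.0), np.float64(3.5)) [np.float64(-12.0), np.float64(18.0)]
top (np.float64(-60.0), np.float64(12.0), np.float64(-25.8)) [np.float64(-42.5), np.float64(-14.0), np.float64(16.5)]
14.975 [515.5  28.6   5. ] F [ -4.51 -16.78   1.77] 29.6
```

Call:
apply_moves(deltas=[0, 0, 0, 0, 0, 0, 0.5, 0, 0, 0, 0, 0, 0, 0.9, 0, 0, 0, 0, 0, 0, 0.9, 0, 0, 0, 0, 0, 0, 0.9, 0, 0, 0, 0, 0, 0, 0.9, 0, 0, 0, 0, 0, 0, 0.9])

```text
clock: 15.72
tool_pos: [516.1, 31.8, 5.0]
eef_rot: [-0.0, 0.782, 0.623, 0.0]
wrist_force: [0.5, 0.4, 0.2]
width: 76.4
```

```bash
python3 -c "
from bub import *
report('9',0)"
```

```text
scene (np.float64(-8.0), np.float64(14.0), np.float64(3.0)) [np.float64(-12.0), np.float64(18.0)]
top (np.float64(-60.0), np.float64(11.0), np.float64(-26.5)) [np.float64(-41.5), np.float64(-14.0), np.float64(16.5)]
15.825 [516.1  31.7   5. ] F [-0.71  0.44 -0.44] 77.4
```

Released with zero wrist force and the bubble centred. Now I'll retreat straight up, then back and aside.

Call:
apply_moves(deltas=[0, 0, -0.03, 0, 0, 0, 0.9, 0, 0, -0.07, 0, 0, 0, 0.9, 0, 0, -0.12, 0, 0, 0, 0.9, -0.04, 0, -0.17, 0, 0, 0, 0.9, -0.1, 0, -0.2, 0, 0, 0, 0.9, -0.16, 0, -0.22, 0, 0, 0, 0.9, -0.22, 0, -0.22, 0, 0, 0, 0.9, -0.28, 0, -0.22, 0, 0, 0, 0.9, -0.3, 0, -0.22, 0, 0, 0, 0.9, -0.3, 0, -0.22, 0, 0, 0, 0.9, -0.3, 0, -0.22, 0, 0, 0, 0.9])

```text
clock: 17.2
tool_pos: [449.2, -260.0, 224.9]
eef_rot: [-0.0, 0.782, 0.623, 0.0]
wrist_force: [-0.5, 0.2, -0.1]
width: 78.5
```

```bash
python3 -c "
from bub import *
report('10',0)
cv2.imwrite('pics/f.png',np.hstack([cv2.resize(cv2.imread('pics/scene10.png')[140:340,200:600],(500,250),interpolation=3),cv2.resize(cv2.imread('pics/top10.png')[70:270,80:320],(300,250),interpolation=3)]))"
```

```text
scene (np.float64(-7.0), np.float64(14.0), np.float64(3.5)) [np.float64(-12.0), np.float64(18.0)]
top (np.float64(-10.0), np.float64(12.0), np.float64(1.0)) [np.float64(-14.5), np.float64(16.5)]
17.3 [ 449.5 -259.6  225. ] F [ 0.04  0.81 -0.89] 78.5
```

View pics/f.png

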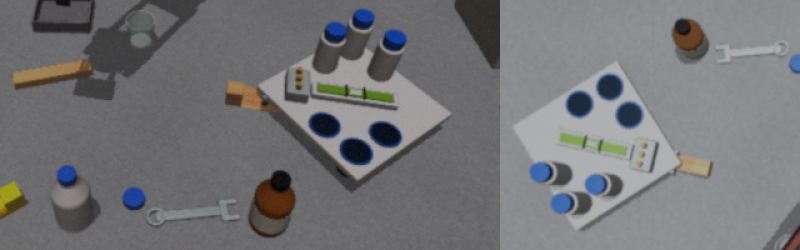

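The wedge sits under the foot, flat and in line with the push axis. The bubble is between its lines in both views (offset +0.5 mm in scene, 0 mm in top), and the bystanders haven't moved.

```bash
python3 -c "
from bench import *
print(close_job())"
```

```text
the job is handed in; nothing more can be done
None
```

The tray is level. I took the tapered wedge by its grip block, laid it flat with its thin end under the low-corner foot and pushed it in slowly. I stopped when the bubble was centred, let go and backed clear; the job is handed in.

- **Bubble:** after release and retreat it read +0.5 mm from the middle in the scene camera and 0 mm in the top camera. The limit is ±4.5 mm, and it started at about +27 mm. While the arm hid part of the vial from the top camera, I went by the scene camera alone.
- **Forces:** the wrist force peaked at about 18 N at the end of the push and fell to about zero when the fingers opened. The wedge stayed in place.
- **Bench:** by eye, no bystander in the last pictures had moved. These were crops of both views that showed the bottles, beaker, spanner, cap and packer, with only part of the cap tray; I did not measure their positions.
- **Time:** about 17 s on the robot's clock, against the 51 s limit.

No check failed. The only script error was a print format slip in my own reporting code, which didn't affect the arm.

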